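Seat a pipe length in the V-block, slide it to the stop and clamp it

TASK

Take the length of steel pipe from the wooden rest and lower it gently into the two V-rests of the steel fixture, short of the end stop's sprung pin, and let go of it so that it centres itself. Then slide it along the Vs until it bears firmly against the pin, and swing the clamp arm over and press it down firmly onto the pipe, leaving it closed. Feel for each contact and force nothing, let nothing drop, and leave the tin, funnel, jar and pump can alone.

Things in the scene. Friction and masses are not known exactly. Their poses are not given: they have to be found in the camera images.
- pipe: Length of steel pipe, 40 mm outside diameter, 180 mm long, about 0.5 kg (varies), flat ends. Origin at its middle on its axis; its own y axis runs along it (it may be rolled about y by any angle). Starts level in the notches of the wooden rest, axis 55 mm above the table; its middle 100 mm is free at the sides, and below down to 12 mm above the table.
- vblock: Fixed steel fixture. Origin on the table below the line of the Vs; y along the Vs, z up. Base plate 15 mm thick, y -155 to 125, x -65 to 105 mm. Two 90-degree V-rests, each 24 mm long, centred at y -60 and +60, 76 mm wide in all: 96 mm between them is free for fingers. V mouth 54 mm wide at height 69, V bottom at height 42 mm.
- v_seat (a point): Middle of the axis of a seated pipe: on the line of the Vs, halfway between the two V-rests, 70 mm above the table; same axes as the V-block. The Vs may take up to 60 N, summed over the flanks; the pipe alone gives about 7 N.
- stop: End stop at the -y end of the V-block: steel bracket 60 mm wide, top 90 mm above the table. Origin on the table below its face, which looks to +y (V-block's axes); in the V-block's frame x = 0, y -115 to -105 mm. A screw and sprung nose pin (21 and 16 mm thick) stick out of the face at pipe height. The pin's tip stands 8 to 32 mm out, set differently each time and not measured: feel for it.
- stop_face (a point): Point on the bracket's face at the pin's axis, 70 mm above the table. The pin yields about 5 N per mm, 7 mm at most. The pipe bears on it firmly at 8 to 18 N; over 25 N is too much. Let go, the pipe stays touching the pin. Sliding the released pipe along the Vs takes 4 to 13 N on top of that, by its weight and friction.
- clamp_arm: Clamp arm: steel bar 26 mm wide, 10 mm thick (own z -3 to 7 mm), reaching 115 mm from the hinge along its own -x. Origin on the hinge axis, at x 75, y -60, z 98 mm in the V-block's frame, between the ears (top at 113 mm) of a 30 x 44 mm post. Turned about +y: 0 = level, over the pipe towards the V-block's -x, touching a seated pipe; starts open at 1.5 to 1.9 rad, upright or leaning to +x.
- clamp_shoe (a point): Middle of the underside of the arm's 24 mm shoe, which comes down on top of the pipe: 75 mm from the hinge, 8 mm below the hinge line. The hinge is stiff (about 0.25 N m) and stays where it is left. Pressed firmly means 8 to 20 N on the pipe; 40 N is too much.
- clamp_press (a point): Point on the arm's outer face where one presses, 100 mm from the hinge and 7 mm above the hinge line; 105 mm above the table when closed on a seated pipe. Its z points out of the outer face. A push here gives about 1.3 times as much at the shoe, less some 2 N for hinge friction.
- rest: Fixed wooden rest, 110 x 200 mm board, 12 mm thick, with two shallow notched cross pieces 20 mm wide at y = -70 and y = +70 mm, 47 mm tall at most. Origin on the table below its centre; y along the pipe that lies in it.
- tin: Bystander: squat steel grease tin, 98 mm diameter, 58 mm tall, origin at centre of its underside.
- funnel: Bystander: yellow plastic funnel standing mouth down, 100 mm diameter, 105 mm tall, origin at centre of its underside.
- jar: Bystander: glass jar with steel lid, 72 mm diameter, 110 mm tall, origin at centre of its underside.
- pump_can: Bystander: black plastic pump can with spout and lever, 96 mm diameter, spout to 180 mm height, origin at centre of its underside.

How it is judged:
On the way, in this order (a step that is already met when the one before it is completed fails the run):
1. the pipe lies centred in both Vs, let go of, not yet touching the stop (x of pipe in the frame of vblock between -0.0025 and 0.0025 m and z of pipe in the frame of vblock between 0.067 and 0.0725 m and angle between the y axis of pipe and the y axis of vblock, either way round below 0.03 rad and contact force between pipe and the fingers below 0.1 N and contact force between pipe and stop below 0.1 N), for 0.2 s.
2. the pipe, still in the Vs, is pushed against the stop with at least 6 N (x of pipe in the frame of vblock between -0.0025 and 0.0025 m and z of pipe in the frame of vblock between 0.067 and 0.0725 m and angle between the y axis of pipe and the y axis of vblock, either way round below 0.03 rad and contact force between pipe and stop above 6 N), for 0.2 s.
3. the clamp's shoe presses the seated pipe with at least 5 N, the pipe touching the stop (x of pipe in the frame of vblock between -0.0025 and 0.0025 m and z of pipe in the frame of vblock between 0.067 and 0.0725 m and angle between the y axis of pipe and the y axis of vblock, either way round below 0.03 rad and contact force between clamp_arm and pipe above 5 N and contact force between pipe and stop above 0.3 N), for 0.2 s.
At the end, for the whole second after the job is handed in: The pipe rests in both Vs (axis within 2.5 mm sideways, 67 to 72.5 mm high, within 0.03 rad of the V direction), its end still touching the stop pin (over 0.3 N), the clamp arm closed on it (press point 102 to 109 mm above the table), pipe at rest (x of pipe in the frame of vblock between -0.0025 and 0.0025 m and z of pipe in the frame of vblock between 0.067 and 0.0725 m and angle between the y axis of pipe and the y axis of vblock, either way round below 0.03 rad and contact force between pipe and stop above 0.3 N and z of clamp_press in the frame of vblock between 0.102 and 0.109 m and x of clamp_press in the frame of vblock below 0 m and linear speed of pipe below 0.01 m/s).
It fails at once if the V-rests loaded by the pipe with more than 60 N (rammed) (contact force between pipe and vblock above 60 N).
It fails at once if the pipe forced against the stop with more than 25 N (contact force between pipe and stop above 25 N).
It fails at once if the clamp arm forced on the pipe with more than 40 N (contact force between clamp_arm and pipe above 40 N).
It fails at once if the pipe dropped: falling free at over 0.4 m/s (about 8 mm of fall) (contact force between pipe and the fingers below 0.05 N and linear speed of pipe above 0.4 m/s).
It fails at once if the tin, funnel, jar or pump can knocked over or moved by more than 30 mm (distance of any of tin, funnel, jar, pump_can from where it was at the start of the episode above 0.03 m or angle between any of tin, funnel, jar, pump_can's own z axis and vertical above 0.3 rad).
It also fails if it takes over 72 s, if anything falls off the work surface, if the arm or the gripper's body presses on something with over 40 N, if the wrist force passes 120 N, or if a joint passes its speed limit or range.

ROBOT

A 6-joint arm with a two-finger parallel gripper is mounted at the origin on the work surface. World frame = base frame: x ahead of the robot, y to its left, z up, the work surface at z = 0. Lengths are in m, angles in rad, forces in N, time in s.
With the tool pointing down it reaches from about 0.3 to 0.875 m from the base axis. Payload 6.4 kg.
Tool frame: the origin (TCP) lies between the finger pads; the fingertips stand 25 mm ahead of it and the grasp point (between the pads) lies 6 mm ahead of it; z points along the fingers, y is the line along which they close (so a half turn about z gives the same grasp; the last joint's range is limited). The gripper opens to 85 mm and grips with 20 to 120 N. Pads are 22 mm wide; open, the fingers measure 114 mm over their backs; the gripper's body (76 mm by 85 mm) begins 54 mm behind the grasp point. The pads swing forward as they close: fully open they stand 13 mm farther back than shut.
Start: joints at [1.098, 0.181, 1.607, -0, 1.354, -0.206], TCP at [0.152, 0.555, 0.256] pointing down, gripper open.
Joint ranges: [-2.99, 2.99], [-0.89, 2.07], [0.3, 2.58], [-1.14, 4.28], [0, 2.63], [-3.12, 3.12]. Speed limits (rad/s): [2.57, 2.57, 3.01, 3.14, 3.14, 3.14].

INTERFACE

Orientations are given as a unit quaternion [w, x, y, z].
In Python, from bench import ctrl gives the robot as it stands.
- The arm moves only by the tool servo_tool, never from a script. Its argument "series" is text: rows parted by semicolons, each of 7 numbers parted by spaces: the gripper command: -1 is fully open, 1 is shut, values between are in proportion, then the shift along the tool's x, y, z in m, then the turn, a rotation vector about the tool's x, y, z in degrees. A call has 1 to 12 rows; each row is the pose to reach, as a shift and turn from the pose commanded when the call began, along the tool's axes at that moment; what a row does not reach only later rows make up. A row lasts 1/12 s, in which the tool goes at most 41.7 mm and 7.16 degrees, less where a joint would pass 70% of its speed; a pose out of reach is approached as far as the arm can. A call with a gripper value outside its range is refused whole. The fingers move at their own pace and stop on an object; the grip force is fixed at half the most. Time passes only in rows, so rows that repeat a pose let the fingers close. It gives the time, the measured TCP pose, the force, the opening and the grip force at its end, in the units of the state.
- ctrl.get_obs(): the state, without advancing time (a new reading comes with each control period).
- ctrl.camera(name): name is "scene" or "top" or "wrist"; returns a dict with "img" (400x640x3 uint8, red, green, blue), "z_map" (400x640 float32, m along the optical axis (not along the pixel's ray), 0 where there is no reading), "fovy" (degrees; the focal length in pixels is half the picture's height over the tangent of half this angle, whatever the lens; pixels are square), "cx", "cy" (the principal point, pixels), "extrinsics" (4x4, takes a point from camera to world coordinates); the wrist camera has in their place "T_tool_cam" (4x4, takes a point from camera to tool coordinates, whose origin is the TCP and whose axes are the flange's). Camera axes: x right, y down, z forward; pixel columns grow to the right and rows downward; lengths in m; the calibration is good to about 2 mm. A picture is of the moment at which its call begins: read the wrist's pose just before it.
- ctrl.hand_in(): hands the job in; it is judged then, once.
The state is a dict: "time_s": time; "q": joint angles; "dq": joint speeds; "joint_efforts": joint torques, N m; "eef_pos": TCP position; "eef_rot": TCP orientation; "wrist_force": force on the tool from outside, world axes, zero at the start; "torque": the same for the moment, N m; "opening": opening from 0.0 (shut) to 1.0 (fully open); "grasp_force": force on a finger pad.
Only numpy, scipy, OpenCV 4.12 (cv2) and the standard library are available. Lean on these libraries where they do the work, as an engineer would, in place of code of your own. Each camera call takes 0.05 s, during which the arm holds its last target. There are 200 camera calls.

## Working session

There is one attempt and no reset: what is moved stays moved. The work goes in short steps, Python scripts to look and compute and a tool call to move; the robot and the scene stay as the last step left them, time stands still between calls to the robot, and variables do not carry over. Pictures are saved under pics/ and viewed, at most 10 in all, crops included, and the job is handed in when it is done.

Besides the shell and the picture viewer there is one more tool, called after "Call:" as name(argument=value, ...) on one line, values as JSON. servo_tool: Moves the arm, as the interface text tells. Its arguments: {"type":"object","properties":{"series":{"type":"string"}},"required":["series"]}

```bash
mkdir -p pics; ls; cat > h.py <<'E'
import numpy as np, cv2
from bench import ctrl
from scipy.spatial.transform import Rotation as R
def K(c): 
    f=200/np.tan(np.radians(c['fovy'])/2); return f,c['cx'],c['cy']
def cloud(c,T=None):
    f,cx,cy=K(c); z=c['z_map']; v,u=np.mgrid[:400,:640]
    P=np.stack([(u-cx)/f*z,(v-cy)/f*z,z],-1)
    T=c['extrinsics'] if T is None else T
    W=P@T[:3,:3].T+T[:3,3]; W[z<=0]=np.nan; return W
def tcp():
    o=ctrl.get_obs(); w,x,y,z=o['eef_rot']; T=np.eye(4); T[:3,:3]=R.from_quat([x,y,z,w]).as_matrix(); T[:3,3]=o['eef_pos']; return T
E
python3 - <<'E'
from h import *
o=ctrl.get_obs(); print(o)
a=ctrl.camera('scene');b=ctrl.camera('top')
cv2.imwrite('pics/s.png',a['img'][...,::-1]);cv2.imwrite('pics/t.png',b['img'][...,::-1])
np.savez('t.npz',W=cloud(b),img=b['img']);np.savez('s.npz',W=cloud(a),img=a['img'])
print(tcp()); print(b['extrinsics'],b['fovy'])
E
```

```text
pics
{'time_s': 0.0, 'q': array([ 1.09773252e+00,  1.81560680e-01,  1.60797707e+00, -3.85097101e-06,
        1.35381461e+00, -2.06315172e-01]), 'dq': array([-0.00224144, -0.00078129,  0.00166967, -0.00229517,  0.0003263 ,
        0.00080399]), 'joint_efforts': array([-2.42366550e-04, -4.44873154e+01, -3.51335585e+01, -2.25478857e-04,
        9.11687210e-03,  3.02909100e-06]), 'eef_pos': array([0.15132767, 0.55421096, 0.25538803]), 'eef_rot': array([-2.91389852e-04,  1.32978779e-01,  9.91118495e-01, -8.30203999e-04]), 'wrist_force': array([-0.45718333, -0.54829521, -0.68183429]), 'torque': array([-0.00020632,  0.04794783,  0.00971547]), 'grasp_force': 0.0, 'opening': 1.000524356172729}
[[-9.64622714e-01  2.63633266e-01 -7.20874777e-04  1.51374739e-01]
 [ 2.63634064e-01  9.64621684e-01 -1.44463311e-03  5.54241838e-01]
 [ 3.14518096e-04 -1.58357306e-03 -9.99998697e-01  2.55455318e-01]
 [ 0.00000000e+00  0.00000000e+00  0.00000000e+00  1.00000000e+00]]
[[-0.02675101 -0.98483049  0.17144472  0.46374711]
 [-0.99961642  0.02512407 -0.01165272  0.00207003]
 [ 0.00716857 -0.17169068 -0.98512482  0.86699574]
 [ 0.          0.          0.          1.        ]] 55.16401045426764
```

View pics/t.png

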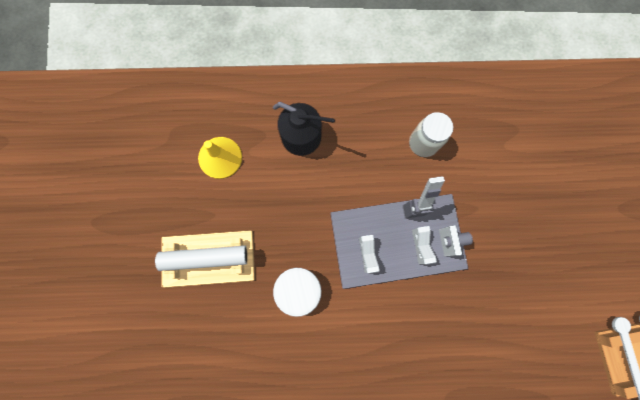

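View pics/s.png

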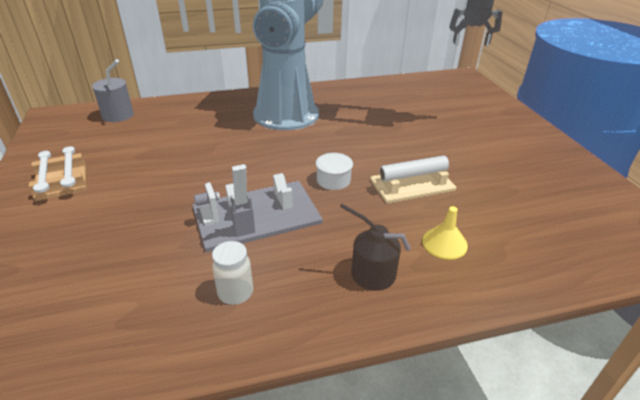

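The top view shows the pipe on its rest at about (200,258). The fixture plate has corners near (332,212), (453,196), (466,268) and (344,287), with the stop at its right end (world -y) and the clamp post at (425,205).

```bash
cat > m.py <<'E'
from h import *
from scipy.optimize import least_squares
def pipe(W,c0,zmin=.05):
    P=W.reshape(-1,3); P=P[np.isfinite(P).all(1)]
    P=P[(P[:,2]>zmin)&(P[:,2]<.1)&(np.abs(P[:,:2]-c0)<.13).all(1)]
    d=np.linalg.svd(P-P.mean(0),full_matrices=False)[2][0]; d*=np.sign(d[1])
    c=P.mean(0)
    def res(p):
        dd=np.array([p[2],1,p[3]]); dd/=np.linalg.norm(dd)
        v=P-np.array([p[0],c[1],p[1]]); return np.linalg.norm(np.cross(v,dd),axis=1)-.02
    s=least_squares(res,[c[0],.055,d[0]/d[1],0],loss='soft_l1',f_scale=.001)
    dd=np.array([s.x[2],1,s.x[3]]); dd/=np.linalg.norm(dd)
    o=np.array([s.x[0],c[1],s.x[1]]); t=(P-o)@dd; near=np.abs(res(s.x))<.003
    lo,hi=np.percentile(t[near],[.3,99.7]); return o+dd*(lo+hi)/2,dd,hi-lo,near.sum(),np.abs(res(s.x)[near]).mean()
def plate(W,lo=.009,hi=.021,c0=(.43,-.14)):
    P=W.reshape(-1,3); P=P[np.isfinite(P).all(1)]
    P=P[(P[:,2]>lo)&(P[:,2]<hi)&(np.abs(P[:,:2]-c0)<.2).all(1)]
    r=cv2.minAreaRect((P[:,:2]*1000).astype(np.float32)); return r,np.median(P[:,2]),cv2.boxPoints(r)
E
python3 - <<'E'
from m import *
for n in 'ts':
    D=np.load(n+'.npz');W=D['W']
    if n=='t':
        print('pipe',W[258,200],'plate',W[230,380],'table',W[330,400],'tin',W[292,297],'jar',W[125,437],'funnel',W[158,220],'pump',W[130,300],'armtip',W[184,434],W[210,425],'V',W[255,370],W[245,425])
        c0=W[258,200][:2]; p0=W[230,380][:2]
    try: print(n,pipe(W,c0))
    except Exception as e: print(e)
    P=W; m=((P[...,2]>.009)&(P[...,2]<.021)&(np.abs(P[...,:2]-p0)<.2).all(-1)).astype(np.uint8)
    k,l,st,_=cv2.connectedComponentsWithStats(cv2.morphologyEx(m,cv2.MORPH_OPEN,np.ones((3,3),np.uint8))); i=1+st[1:,4].argmax(); Q=W[l==i]
    r=cv2.minAreaRect((Q[:,:2]*1000).astype(np.float32)); print(n,r,cv2.boxPoints(r),np.median(Q[:,2]))
E
```

```text
pipe [0.48291752 0.24513313 0.07335604] plate [ 0.53540622 -0.13543652  0.01464698] table [ 0.31849543 -0.16985697 -0.00035663] tin [0.4087241  0.04916074 0.05587009] jar [ 0.74238237 -0.25009805  0.11049625] funnel [0.70068846 0.21499698 0.04775684] pump [0.7399234  0.03489384 0.10623171] armtip [ 0.59929065 -0.20626189  0.19992347] [ 0.56859001 -0.21981719  0.08316659] V [ 0.48028455 -0.10632599  0.04600212] [ 0.49848893 -0.22634104  0.04053083]
t (array([0.48408155, 0.24668111, 0.05513184]), array([-0.04656858,  0.99891357,  0.00174846]), np.float64(0.17963693671284067), np.int64(1689), np.float64(0.0008337640893377876))
t ((512.81103515625, -174.15121459960938), (170.0366973876953, 280.4372863769531), 7.288037300109863) [[ 410.69177   -45.850616]
 [ 446.26733  -324.02225 ]
 [ 614.9303   -302.4518  ]
 [ 579.35474   -24.280182]] 0.014958762102686096
s (array([0.48653613, 0.24643284, 0.05367249]), array([-0.04547189,  0.99896506,  0.00105573]), np.float64(0.18020764108966822), np.int64(767), np.float64(0.0011258120067395223))
s ((516.905517578125, -173.6533660888672), (173.65292358398438, 279.9107360839844), 7.109519004821777) [[ 413.42487   -45.520256]
 [ 448.06842  -323.27884 ]
 [ 620.38617  -301.78647 ]
 [ 585.7426    -24.027893]] 0.01417702412180899
```

```bash
cat >> h.py <<'E'
def go(x,y,z,head=None):
    """tool-frame shift (m) and turn (deg) to reach world xyz with tool x heading (deg), pointing down"""
    T=tcp(); d=T[:3,:3].T@(np.array([x,y,z])-T[:3,3]); r=np.zeros(3)
    if head is not None:
        a=np.radians(head); X=np.array([np.cos(a),np.sin(a),0]); Z=np.array([0,0,-1.]); G=np.stack([X,np.cross(Z,X),Z],1)
        r=np.degrees(R.from_matrix(T[:3,:3].T@G).as_rotvec())
    print('shift',d.round(4),'turn',r.round(2))
E
python3 -c "
from h import *
go(.485,.247,.22,92.67)"
```

```text
shift [-0.4028 -0.2084  0.0357] turn [-9.000e-02  4.000e-02  7.204e+01]
```

Call:
servo_tool(series="-1 -0.403 -0.208 0.035 0 0 72;-1 -0.403 -0.208 0.035 0 0 72;-1 -0.403 -0.208 0.035 0 0 72;-1 -0.403 -0.208 0.035 0 0 72;-1 -0.403 -0.208 0.035 0 0 72;-1 -0.403 -0.208 0.035 0 0 72;-1 -0.403 -0.208 0.035 0 0 72;-1 -0.403 -0.208 0.035 0 0 72;-1 -0.403 -0.208 0.035 0 0 72;-1 -0.403 -0.208 0.035 0 0 72;-1 -0.403 -0.208 0.035 0 0 72;-1 -0.403 -0.208 0.035 0 0 72")

```text
time_s: 1.1
eef_pos: [0.4896, 0.2429, 0.2205]
eef_rot: [0.001, 0.692, 0.721, -0.0]
wrist_force: [-1.3, -0.4, -0.1]
opening: 1.001
grasp_force: 0.0
```

Call:
servo_tool(series="-1 0 0 0 0 0 0;-1 0 0 0 0 0 0;-1 0 0 0 0 0 0")

```text
time_s: 1.35
eef_pos: [0.4845, 0.2486, 0.2211]
eef_rot: [-0.0, 0.69, 0.724, -0.0]
wrist_force: [-0.7, -0.3, -0.1]
opening: 0.997
grasp_force: 0.0
```

```bash
python3 - <<'E'
from m import *
T=tcp(); c=ctrl.camera('wrist'); W=cloud(c,T@c['T_tool_cam']); np.savez('w1.npz',W=W,img=c['img'])
print(T.round(4)); print(pipe(W,(.485,.247)))
c,d,*_=pipe(W,(.485,.247)); go(c[0],c[1],.062,np.degrees(np.arctan2(d[1],d[0])))
E
```

```text
[[-4.880e-02  9.988e-01 -9.000e-04  4.845e-01]
 [ 9.988e-01  4.880e-02  1.000e-04  2.486e-01]
 [ 2.000e-04 -9.000e-04 -1.000e+00  2.211e-01]
 [ 0.000e+00  0.000e+00  0.000e+00  1.000e+00]]
(array([0.48419416, 0.24795281, 0.05640154]), array([-4.70166182e-02,  9.98894023e-01,  4.11520189e-04]), np.float64(0.17874050816750958), np.int64(7742), np.float64(0.00042007416758304715))
shift [-0.0009 -0.0002  0.1592] turn [-0.03 -0.01  0.14]
```

Call:
servo_tool(series="-1 -0.001 0 0.04 0 0 0;-1 -0.001 0 0.08 0 0 0;-1 -0.001 0 0.115 0 0 0;-1 -0.001 0 0.14 0 0 0;-1 -0.001 0 0.155 0 0 0;-1 -0.001 0 0.159 0 0 0;-1 -0.001 0 0.159 0 0 0;-1 -0.001 0 0.159 0 0 0")

```text
time_s: 2.07
eef_pos: [0.4858, 0.2477, 0.0633]
eef_rot: [0.0, 0.69, 0.724, 0.001]
wrist_force: [0.7, -0.1, 0.7]
opening: 1.004
grasp_force: 0.0
```

Call:
servo_tool(series="0 0 0 0 0 0 0;0 0 0 0 0 0 0;0.1 0 0 0 0 0 0;0.2 0 0 0 0 0 0;1 0 0 0 0 0 0;1 0 0 0 0 0 0;1 0 0 0 0 0 0;1 0 0 0 0 0 0;1 0 0 0 0 0 0")

```text
time_s: 2.82
eef_pos: [0.4852, 0.2469, 0.0635]
eef_rot: [-0.0, 0.69, 0.724, -0.0]
wrist_force: [-6.1, -0.6, 10.6]
opening: 0.45
grasp_force: 59.3
```

Call:
servo_tool(series="1 0 0 -0.005 0 0 0;1 0 0 -0.015 0 0 0;1 0 0 -0.035 0 0 0;1 0 0 -0.07 0 0 0;1 0 0 -0.105 0 0 0;1 0 0 -0.135 0 0 0;1 0 0 -0.15 0 0 0;1 0 0 -0.15 0 0 0;1 0 0 -0.15 0 0 0")

```text
time_s: 3.57
eef_pos: [0.4857, 0.2468, 0.2129]
eef_rot: [0.0, 0.69, 0.724, 0.001]
wrist_force: [-1.0, 0.1, -4.9]
opening: 0.449
grasp_force: 61.6
```

```bash
python3 - <<'E'
from h import *
o=ctrl.get_obs(); print(o['opening'],o['grasp_force'],o['wrist_force'],tcp()[:3,3])
go(.4885,-.139,.213,97.2)
E
```

```text
0.4488686247023062 61.623051166534424 [-1.03109909  0.13012725 -4.86146385] [0.48571976 0.24675742 0.21291558]
shift [-3.855e-01 -1.540e-02 -2.000e-04] turn [ 0.09 -0.01 -4.49]
```

Call:
servo_tool(series="1 -0.02 -0.001 0 0 0 0;1 -0.055 -0.002 0 0 0 -0.5;1 -0.092 -0.004 0 0 0 -1;1 -0.13 -0.005 0 0 0 -1.5;1 -0.168 -0.007 0 0 0 -2;1 -0.206 -0.008 0 0 0 -2.5;1 -0.244 -0.01 0 0 0 -3;1 -0.282 -0.011 0 0 0 -3.5;1 -0.32 -0.013 0 0 0 -4;1 -0.355 -0.015 0 0 0 -4.5;1 -0.378 -0.0155 0 0 0 -4.5;1 -0.3855 -0.0155 0 0 0 -4.5")

```text
time_s: 4.57
eef_pos: [0.4868, -0.1421, 0.2099]
eef_rot: [-0.002, 0.663, 0.749, -0.001]
wrist_force: [-0.4, 0.5, -4.5]
opening: 0.448
grasp_force: 61.4
```

Call:
servo_tool(series="1 0 0 0 0 0 0;1 0 0 0 0 0 0;1 0 0 0 0 0 0;1 0 0 0 0 0 0")

```text
time_s: 4.9
eef_pos: [0.488, -0.1374, 0.2116]
eef_rot: [-0.001, 0.661, 0.751, -0.0]
wrist_force: [0.7, 0.2, -4.3]
opening: 0.446
grasp_force: 61.4
```

```bash
python3 - <<'E'
from m import *
T=tcp(); c=ctrl.camera('wrist'); W=cloud(c,T@c['T_tool_cam']); np.savez('w2.npz',W=W,img=c['img'],T=T)
print(T.round(4),c['T_tool_cam'].round(3)); cv2.imwrite('pics/w2.png',c['img'][...,::-1])
E
```

```text
[[-0.1274  0.9919 -0.0011  0.488 ]
 [ 0.9919  0.1274  0.001  -0.1374]
 [ 0.0011 -0.001  -1.      0.2116]
 [ 0.      0.      0.      1.    ]] [[-0.    -0.948 -0.319  0.083]
 [ 1.     0.    -0.001 -0.   ]
 [ 0.001 -0.319  0.948 -0.119]
 [ 0.     0.     0.     1.   ]]
```

View pics/w2.png

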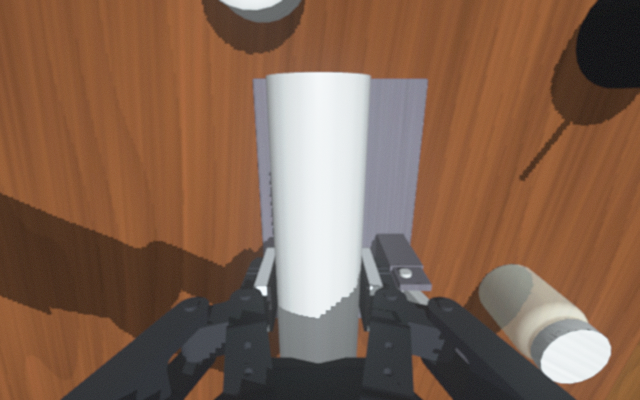

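The wrist view shows the held pipe between columns 268 and 370. Behind it are the plate's +y edge at row 78 and its side edges at columns ~255 and ~427, which I can use to refine the fixture pose.

```bash
python3 - <<'E'
from m import *
D=np.load('w2.npz');W=D['W'];T=D['T'];img=D['img']
z=W[...,2]; print('plate z',np.nanmedian(z[100:220,385:410]),'table',np.nanmedian(z[50:200,470:500]))
# edges by row: transition plate/table in depth
L=[];Rr=[]
for r in range(90,215):
    ok=(z[r]>.0085)&(z[r]<.022)
    c=np.where(ok[240:270])[0]; d=np.where(ok[375:440])[0]
    if len(c): L.append(W[r,240+c[0]])
    if len(d): Rr.append(W[r,375+d[-1]])
top=[]
for cc in list(range(380,420)):
    ok=np.where((z[60:120,cc]>.0085)&(z[60:120,cc]<.022))[0]
    if len(ok): top.append(W[60+ok[0],cc])
def line(P):
    P=np.array(P)[:,:2]; vx,vy,x,y=cv2.fitLine(P.astype(np.float32),cv2.DIST_HUBER,0,.001,.001).ravel(); return np.array([x,y]),np.array([vx,vy])
for n,P in (('L',L),('R',Rr),('top',top)):
    p,v=line(P); print(n,len(P),p,np.degrees(np.arctan2(v[1],v[0])))
    if n=='L': pl,vl=p,v
    if n=='R': pr,vr=p,v
    if n=='top': pt=p
v=vr*np.sign(vr[1])+vl*np.sign(vl[1]); v/=np.linalg.norm(v); xh=np.array([v[1],-v[0]])
print('width',(pr-pl)@xh,'yaw',np.degrees(np.arctan2(-v[0],v[1])))
xo=(pl@xh+.065 + pr@xh-.105)/2; yo=pt@v-.125
print('origin',xh*xo+v*yo)
# pipe in hand
P=W.reshape(-1,3);P=P[np.isfinite(P).all(1)&(P[:,2]>.19)&(P[:,2]<.25)]
Q=(P-T[:3,3])@T[:3,:3]; Q=Q[(Q[:,0]>.025)&(abs(Q[:,1])<.03)&(abs(Q[:,2])<.03)]
from scipy.optimize import least_squares
f=lambda p:np.hypot((Q[:,1]-p[0]-p[2]*Q[:,0]),(Q[:,2]-p[1]-p[3]*Q[:,0]))-.02
s=least_squares(f,[0,.006,0,0],loss='soft_l1',f_scale=.001); print('pipe in tool y,z,slopes',s.x.round(4),'end x',np.percentile(Q[:,0],99.7),abs(s.fun).mean(),len(Q))
# V tops from top view
E=np.load('t.npz')['W'];yaw=np.radians(7.2);O=np.array([.4915,-.1618])
E=E.reshape(-1,3);E=E[np.isfinite(E).all(1)];U=np.c_[(E[:,0]-O[0])*np.cos(yaw)+(E[:,1]-O[1])*np.sin(yaw),-(E[:,0]-O[0])*np.sin(yaw)+(E[:,1]-O[1])*np.cos(yaw),E[:,2]]
for yc in (-.06,.06):
    m=(abs(U[:,1]-yc)<.009)&(abs(U[:,0])<.026)&(U[:,2]>.035)&(U[:,2]<.075);A=U[m]
    g=least_squares(lambda p:.042+abs(A[:,0]-p[0])-A[:,2]-p[1],[0,0],loss='soft_l1',f_scale=.002); print('V',yc,g.x,len(A),abs(g.fun).mean())
E
```

```text
plate z 0.01642152352224796 table 0.0013721271654829337
L 125 [ 0.4228172  -0.13314119] -82.83566
R 125 [ 0.58755445 -0.09542438] -82.85328
top 40 [ 0.5526149  -0.02746573] 7.366808
width 0.16815236 yaw 7.155525
origin [ 0.49091792 -0.16119242]
pipe in tool y,z,slopes [-0.0005  0.0073  0.0004 -0.0001] end x 0.09097657042568552 0.00038718788145522103 17014
V -0.06 [-0.00041408  0.00045475] 211 0.001347494741933454
V 0.06 [-0.00044416  0.00032917] 209 0.0010935181160980337
```

Call:
servo_tool(series="1 -0.001 0.0005 0.02 0 0 0;1 -0.001 0.0005 0.05 0 0 0;1 -0.001 0.0005 0.08 0 0 0;1 -0.001 0.0005 0.1 0 0 0;1 -0.001 0.0005 0.115 0 0 0;1 -0.001 0.0005 0.122 0 0 0;1 -0.001 0.0005 0.124 0 0 0;1 -0.001 0.0005 0.124 0 0 0;1 -0.001 0.0005 0.124 0 0 0;1 -0.001 0.0005 0.124 0 0 0")

```text
time_s: 5.78
eef_pos: [0.49, -0.1403, 0.0897]
eef_rot: [0.001, 0.661, 0.75, 0.0]
wrist_force: [-0.1, 0.6, -4.8]
opening: 0.45
grasp_force: 61.4
```

```bash
cat >> h.py <<'E'
def fr(O=(.491,-.1615),yaw=7.17):
    T=tcp(); a=np.radians(yaw); M=np.array([[np.cos(a),np.sin(a)],[-np.sin(a),np.cos(a)]]); o=ctrl.get_obs()
    print('tcp in V frame mm',(M@(T[:2,3]-O)*1e3).round(2),'z',round(T[2,3]*1e3,2),'head',np.degrees(np.arctan2(T[1,0],T[0,0])).round(2),'F in V frame',(M@o['wrist_force'][:2]).round(2),o['wrist_force'][2].round(2),'t',o['time_s'],'grip',o['grasp_force'],o['opening'])
E
python3 -c "
from h import *
fr()"
```

```text
tcp in V frame mm [ 1.62 21.17] z 89.69 head 97.23 F in V frame [-0.03  0.66] -4.77 t 5.7833 grip 61.37072682380676 0.450141451865358
```

Call:
servo_tool(series="1 0 0 0 0 0 0;1 0 0 0 0 0 0")

```text
time_s: 5.95
eef_pos: [0.4895, -0.1402, 0.0892]
eef_rot: [0.001, 0.661, 0.75, 0.0]
wrist_force: [-0.1, 0.5, -4.4]
opening: 0.446
grasp_force: 61.4
```

Call:
servo_tool(series="1 0 0 0.001 0 0 0")

```text
time_s: 6.03
eef_pos: [0.4894, -0.1402, 0.088]
eef_rot: [0.001, 0.661, 0.75, 0.0]
wrist_force: [-0.1, -0.1, -4.0]
opening: 0.442
grasp_force: 61.4
```

Call:
servo_tool(series="1 0 0 0.001 0 0 0")

```text
time_s: 6.12
eef_pos: [0.4891, -0.1401, 0.0866]
eef_rot: [0.0, 0.661, 0.75, 0.0]
wrist_force: [-0.7, -0.3, -4.5]
opening: 0.456
grasp_force: 61.4
```

```bash
python3 - <<'E'
from m import *
fr(); T=tcp(); c=ctrl.camera('wrist'); W=cloud(c,T@c['T_tool_cam']); np.savez('w3.npz',W=W,T=T); fr()
Z=W[...,2]
print(np.nanmedian(Z[100:150,450:500]))
a=np.radians(7.17)
P=W.reshape(-1,3);P=P[np.isfinite(P).all(1)]
U=np.c_[(P[:,0]-.491)*np.cos(a)+(P[:,1]+.1615)*np.sin(a),-(P[:,0]-.491)*np.sin(a)+(P[:,1]+.1615)*np.cos(a),P[:,2]]
m=(U[:,2]>.05)&(U[:,2]<.12)&(abs(U[:,0])<.03)&(U[:,1]>.05);A=U[m]
from scipy.optimize import least_squares
f=lambda p:np.hypot(A[:,0]-p[0]-p[2]*(A[:,1]-.024),A[:,2]-p[1]-p[3]*(A[:,1]-.024))-.02
s=least_squares(f,[0,.08,0,0],loss='soft_l1',f_scale=.001);print('pipe V frame',s.x.round(4),np.percentile(A[abs(s.fun)<.003,1],99.7))
# plate edges
pl=U[(U[:,2]>.009)&(U[:,2]<.022)&(U[:,1]>.0)&(abs(U[:,0]-.02)<.1)&(U[:,1]<.14)]
print('plate x range',np.percentile(pl[:,0],[.5,1,99,99.5]),'y max',np.percentile(pl[:,1],99.5))
E
```

```text
tcp in V frame mm [ 0.81 21.47] z 86.57 head 97.21 F in V frame [-0.74 -0.23] -4.52 t 6.1167 grip 61.37042999267578 0.4560377524921165
tcp in V frame mm [ 0.58 21.62] z 86.2 head 97.21 F in V frame [-0.49  0.56] -4.17 t 6.1667 grip 61.37078404426575 0.4490611323323564
0.016184840965968783
pipe V frame [0.0002 0.0789 0.001  0.0045] 0.11247041138745355
plate x range [-0.06359359 -0.06302117  0.10349997  0.10415605] y max 0.12522548909684506
```

Call:
servo_tool(series="1 0.002 0 0.001 0 0 0;1 0.002 0 0.002 0 0 0;1 0.002 0 0.003 0 0 0;1 0.002 0 0.004 0 0 0;1 0.002 0 0.005 0 0 0;1 0.002 0 0.005 0 0 0")

```text
time_s: 6.67
eef_pos: [0.4885, -0.1379, 0.081]
eef_rot: [-0.0, 0.661, 0.75, -0.0]
wrist_force: [0.5, 0.4, -4.1]
opening: 0.451
grasp_force: 61.4
```

Call:
servo_tool(series="1 0 0 0.001 0 0 0;1 0 0 0.001 0 0 0")

```text
time_s: 6.83
eef_pos: [0.4886, -0.138, 0.0801]
eef_rot: [-0.0, 0.661, 0.75, -0.0]
wrist_force: [-0.3, 0.6, -4.3]
opening: 0.45
grasp_force: 61.4
```

Call:
servo_tool(series="1 0 0 0.001 0 0 0;1 0 0 0.001 0 0 0")

```text
time_s: 7.0
eef_pos: [0.4886, -0.1379, 0.0791]
eef_rot: [-0.0, 0.661, 0.75, -0.0]
wrist_force: [0.3, -1.1, -3.7]
opening: 0.448
grasp_force: 61.4
```

Call:
servo_tool(series="1 0 0 0.0005 0 0 0;1 0 0 0.001 0 0 0")

```text
time_s: 7.17
eef_pos: [0.489, -0.1381, 0.0786]
eef_rot: [0.0, 0.661, 0.75, 0.0]
wrist_force: [-0.9, 1.6, 2.3]
opening: 0.45
grasp_force: 61.9
```

Call:
servo_tool(series="1 0 0 0.0005 0 0 0;1 0 0 0.0005 0 0 0")

```text
time_s: 7.33
eef_pos: [0.4891, -0.1381, 0.0786]
eef_rot: [0.0, 0.661, 0.75, 0.0]
wrist_force: [-1.4, 1.7, 4.7]
opening: 0.451
grasp_force: 62.5
```

Call:
servo_tool(series="1 0 0 0.0005 0 0 0;1 0 0 0.0005 0 0 0")

```text
time_s: 7.5
eef_pos: [0.4891, -0.1381, 0.0785]
eef_rot: [0.0, 0.661, 0.75, 0.0]
wrist_force: [-3.9, 2.6, 8.9]
opening: 0.448
grasp_force: 63.1
```

Call:
servo_tool(series="0 0 0 0 0 0 0;-0.3 0 0 0 0 0 0;-0.6 0 0 0 0 0 0;-0.6 0 0 0 0 0 0;-0.6 0 0 0 0 0 0;-0.6 0 0 0 0 0 0")

```text
time_s: 8.0
eef_pos: [0.4887, -0.138, 0.0772]
eef_rot: [-0.0, 0.661, 0.75, -0.0]
wrist_force: [-0.9, 0.1, 0.5]
opening: 0.799
grasp_force: 0.0
```

```bash
python3 - <<'E'
from m import *
fr(); c=ctrl.camera('top'); W=cloud(c)
print(pipe(W,(.488,-.138),.06)); P,d,*_=pipe(W,(.488,-.138),.06)
a=np.radians(7.17); q=P[:2]-np.array([.491,-.1615]); print('V frame',q@[np.cos(a),np.sin(a)],q@[-np.sin(a),np.cos(a)],'ang',np.degrees(np.arctan2(-d[0],d[1]))-7.17)
E
```

```text
tcp in V frame mm [ 0.62 23.62] z 77.2 head 97.21 F in V frame [-0.93  0.18] 0.47 t 8.0 grip 0.0 0.7993601647820906
(array([ 0.48357329, -0.08132883,  0.06938322]), array([-0.29755246,  0.95445209,  0.02199416]), np.float64(0.0693233646430782), np.int64(467), np.float64(0.0012276520329625967))
V frame 0.0026378341506412472 0.08047120328334839 ang 10.144978328887005
```

Call:
servo_tool(series="-0.6 0 0 -0.005 0 0 0;-0.6 0 0 -0.02 0 0 0;-0.6 0 0 -0.05 0 0 0;-0.6 0 0 -0.08 0 0 0;0 0.02 0 -0.1 0 0 0;1 0.055 0 -0.1 0 0 0;1 0.09 0 -0.1 0 0 0;1 0.115 0 -0.1 0 0 0;1 0.12 0 -0.1 0 0 0;1 0.12 0 -0.1 0 0 0;1 0.12 0 -0.1 0 0 0")

```text
time_s: 8.97
eef_pos: [0.4739, -0.0192, 0.1776]
eef_rot: [0.0, 0.661, 0.751, -0.0]
wrist_force: [-0.2, -0.5, -0.2]
opening: 0.0
grasp_force: 0.0
```

```bash
python3 - <<'E'
from m import *
fr(); c=ctrl.camera('top'); W=cloud(c); cv2.imwrite('pics/t2.png',cv2.resize(c['img'][150:320,250:520,::-1],None,fx=2.5,fy=2.5))
a=np.radians(7.17)
P=W.reshape(-1,3);P=P[np.isfinite(P).all(1)]
U=np.c_[(P[:,0]-.491)*np.cos(a)+(P[:,1]+.1615)*np.sin(a),-(P[:,0]-.491)*np.sin(a)+(P[:,1]+.1615)*np.cos(a),P[:,2]]
A=U[(U[:,2]>.071)&(U[:,2]<.1)&(abs(U[:,0])<.025)&(U[:,1]>-.07)&(U[:,1]<.118)]
from scipy.optimize import least_squares
f=lambda p:np.hypot(A[:,0]-p[0]-p[2]*(A[:,1]-.024),A[:,2]-p[1]-p[3]*(A[:,1]-.024))-.02
s=least_squares(f,[0,.07,0,0],loss='soft_l1',f_scale=.001);print('pipe V frame',s.x.round(4),np.percentile(A[abs(s.fun)<.003,1],[.3,99.7]),len(A))
E
```

```text
tcp in V frame mm [  0.81 143.29] z 177.64 head 97.27 F in V frame [-0.25 -0.46] -0.21 t 8.9667 grip 0.0 0.00032282032116811
pipe V frame [-0.0006  0.0694 -0.0094 -0.0077] [-0.06599932 -0.02350577] 395
```

View pics/t2.png

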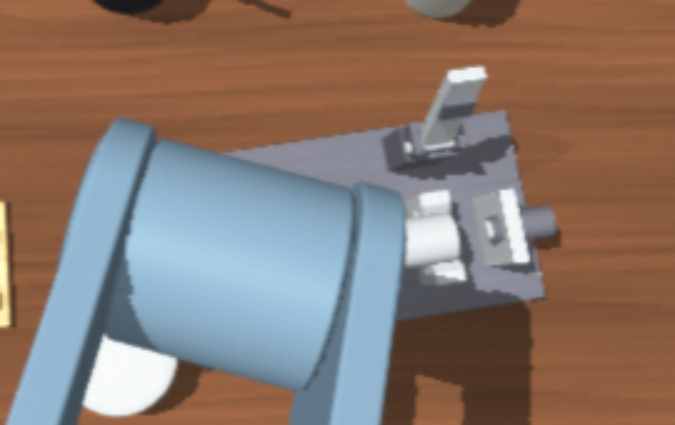

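The view shows the pipe's -y end (460,238) lying in the V, clear of the pin (490,228). The rest of the pipe is hidden by the forearm.

Call:
servo_tool(series="1 0 -0.001 0.02 0 0 0;1 0 -0.001 0.05 0 0 0;1 0 -0.001 0.08 0 0 0;1 0 -0.001 0.094 0 0 0;1 0 -0.001 0.097 0 0 0;1 0 -0.001 0.097 0 0 0;1 0 -0.001 0.097 0 0 0;1 0 -0.001 0.097 0 0 0")

```text
time_s: 9.68
eef_pos: [0.4739, -0.0199, 0.0817]
eef_rot: [0.001, 0.661, 0.75, 0.001]
wrist_force: [-0.2, 0.2, -0.6]
opening: -0.003
grasp_force: 0.0
```

```bash
python3 - <<'E'
from m import *
fr(); T=tcp(); c=ctrl.camera('wrist'); W=cloud(c,T@c['T_tool_cam']);cv2.imwrite('pics/w4.png',c['img'][...,::-1]); d=ctrl.camera('scene'); cv2.imwrite('pics/s4.png',cv2.resize(d['img'][130:270,170:370,::-1],None,fx=3.5,fy=3.5))
E
```

```text
tcp in V frame mm [  0.76 142.65] z 81.69 head 97.18 F in V frame [-0.13  0.17] -0.6 t 9.6833 grip 0.0 -0.00271981411902843
```

View pics/s4.png

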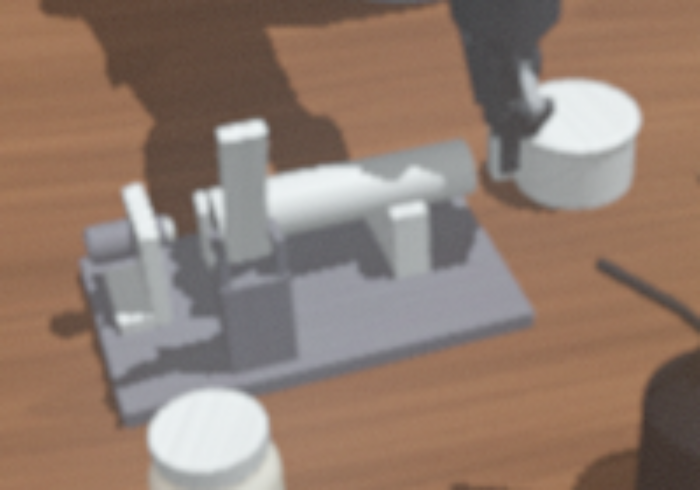

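The pipe lies in both Vs with its -y end short of the pin (170,228). The shut fingers (510,150) stand just off its +y end and clear of the tin.

Call:
servo_tool(series="1 -0.004 -0.0005 0 0 0 0;1 -0.008 -0.0005 0 0 0 0;1 -0.011 -0.0005 0 0 0 0;1 -0.012 -0.0005 0 0 0 0;1 -0.012 -0.0005 0 0 0 0;1 -0.012 -0.0005 0 0 0 0")

```text
time_s: 10.28
eef_pos: [0.4736, -0.0311, 0.0803]
eef_rot: [-0.0, 0.661, 0.75, -0.0]
wrist_force: [-0.0, 0.1, -0.3]
opening: 0.005
grasp_force: 0.0
```

Call:
servo_tool(series="1 -0.001 0 0 0 0 0;1 -0.002 0 0 0 0 0;1 -0.002 0 0 0 0 0")

```text
time_s: 10.53
eef_pos: [0.4739, -0.0331, 0.0803]
eef_rot: [0.0, 0.661, 0.75, -0.0]
wrist_force: [-0.4, -0.2, 0.4]
opening: -0.0
grasp_force: 0.0
```

Call:
servo_tool(series="1 -0.001 0 0 0 0 0;1 -0.002 0 0 0 0 0;1 -0.002 0 0 0 0 0")

```text
time_s: 10.78
eef_pos: [0.4742, -0.0351, 0.0803]
eef_rot: [0.0, 0.661, 0.75, -0.0]
wrist_force: [-0.0, -0.6, 0.6]
opening: -0.001
grasp_force: 0.0
```

Call:
servo_tool(series="1 -0.001 0 0 0 0 0;1 -0.002 0 0 0 0 0;1 -0.002 0 0 0 0 0")

```text
time_s: 11.03
eef_pos: [0.4744, -0.0371, 0.0803]
eef_rot: [0.0, 0.661, 0.75, -0.0]
wrist_force: [-0.8, -0.2, 0.2]
opening: 0.004
grasp_force: 0.0
```

Call:
servo_tool(series="1 -0.001 0 0 0 0 0;1 -0.001 0 0 0 0 0")

```text
time_s: 11.2
eef_pos: [0.4745, -0.038, 0.0803]
eef_rot: [-0.0, 0.661, 0.75, 0.0]
wrist_force: [0.0, -0.6, 0.2]
opening: 0.0
grasp_force: 0.0
```

Call:
servo_tool(series="1 -0.001 0 0 0 0 0;1 -0.001 0 0 0 0 0")

```text
time_s: 11.37
eef_pos: [0.4745, -0.0385, 0.0803]
eef_rot: [-0.0, 0.661, 0.75, 0.0]
wrist_force: [-0.3, 3.7, 1.0]
opening: 0.002
grasp_force: 2.0
```

Call:
servo_tool(series="1 -0.001 0 0 0 0 0;1 -0.001 0 0 0 0 0")

```text
time_s: 11.53
eef_pos: [0.4747, -0.0395, 0.0803]
eef_rot: [-0.0, 0.661, 0.75, 0.0]
wrist_force: [-1.1, 4.8, 1.0]
opening: 0.0
grasp_force: 2.4
```

Call:
servo_tool(series="1 -0.001 0 0 0 0 0;1 -0.001 0 0 0 0 0")

```text
time_s: 11.7
eef_pos: [0.4748, -0.0406, 0.0803]
eef_rot: [-0.0, 0.661, 0.75, 0.0]
wrist_force: [0.5, 4.8, 1.8]
opening: 0.002
grasp_force: 2.4
```

Call:
servo_tool(series="1 -0.001 0 0 0 0 0;1 -0.002 0 0 0 0 0;1 -0.002 0 0 0 0 0")

```text
time_s: 11.95
eef_pos: [0.4751, -0.0429, 0.0803]
eef_rot: [-0.0, 0.661, 0.75, 0.0]
wrist_force: [-0.6, 4.1, 1.7]
opening: -0.001
grasp_force: 2.2
```

Call:
servo_tool(series="1 -0.001 0 0 0 0 0;1 -0.002 0 0 0 0 0;1 -0.002 0 0 0 0 0")

```text
time_s: 12.2
eef_pos: [0.4754, -0.045, 0.0803]
eef_rot: [-0.0, 0.661, 0.75, -0.0]
wrist_force: [-1.1, 4.0, 0.6]
opening: -0.001
grasp_force: 2.0
```

Call:
servo_tool(series="1 -0.001 0 0 0 0 0;1 -0.002 0 0 0 0 0;1 -0.003 0 0 0 0 0;1 -0.003 0 0 0 0 0")

```text
time_s: 12.53
eef_pos: [0.4758, -0.0481, 0.0803]
eef_rot: [0.0, 0.661, 0.75, -0.0]
wrist_force: [-0.7, 3.6, 2.1]
opening: -0.003
grasp_force: 1.8
```

Call:
servo_tool(series="1 -0.001 0 0 0 0 0;1 -0.002 0 0 0 0 0;1 -0.003 0 0 0 0 0;1 -0.003 0 0 0 0 0")

```text
time_s: 12.87
eef_pos: [0.4762, -0.0511, 0.0803]
eef_rot: [0.0, 0.661, 0.75, -0.0]
wrist_force: [-1.1, 2.6, 1.0]
opening: -0.001
grasp_force: 1.8
```

Call:
servo_tool(series="1 -0.001 0 0 0 0 0;1 -0.002 0 0 0 0 0;1 -0.003 0 0 0 0 0;1 -0.003 0 0 0 0 0")

```text
time_s: 13.2
eef_pos: [0.4765, -0.0541, 0.0803]
eef_rot: [0.0, 0.661, 0.75, -0.0]
wrist_force: [-0.5, 4.3, 0.7]
opening: -0.0
grasp_force: 1.8
```

Call:
servo_tool(series="1 -0.001 0 0 0 0 0;1 -0.002 0 0 0 0 0;1 -0.003 0 0 0 0 0;1 -0.003 0 0 0 0 0")

```text
time_s: 13.53
eef_pos: [0.4769, -0.057, 0.0803]
eef_rot: [0.0, 0.661, 0.75, -0.0]
wrist_force: [-0.8, 3.7, 2.1]
opening: -0.003
grasp_force: 1.8
```

Call:
servo_tool(series="1 -0.001 0 0 0 0 0;1 -0.002 0 0 0 0 0;1 -0.003 0 0 0 0 0;1 -0.003 0 0 0 0 0")

```text
time_s: 13.87
eef_pos: [0.4773, -0.06, 0.0803]
eef_rot: [0.0, 0.661, 0.75, -0.0]
wrist_force: [-1.0, 3.0, 0.9]
opening: 0.001
grasp_force: 1.8
```

Call:
servo_tool(series="1 -0.001 0 0 0 0 0;1 -0.002 0 0 0 0 0;1 -0.003 0 0 0 0 0;1 -0.003 0 0 0 0 0")

```text
time_s: 14.2
eef_pos: [0.4777, -0.063, 0.0803]
eef_rot: [0.0, 0.661, 0.75, -0.0]
wrist_force: [-0.6, 3.5, 0.9]
opening: 0.0
grasp_force: 1.8
```

Call:
servo_tool(series="1 -0.001 0 0 0 0 0;1 -0.002 0 0 0 0 0;1 -0.003 0 0 0 0 0;1 -0.003 0 0 0 0 0")

```text
time_s: 14.53
eef_pos: [0.4781, -0.066, 0.0803]
eef_rot: [0.0, 0.661, 0.75, -0.0]
wrist_force: [-0.6, 4.0, 1.2]
opening: 0.002
grasp_force: 1.8
```

Call:
servo_tool(series="1 -0.001 0 0 0 0 0;1 -0.002 0 0 0 0 0;1 -0.002 0 0 0 0 0")

```text
time_s: 14.78
eef_pos: [0.4782, -0.0676, 0.0803]
eef_rot: [-0.0, 0.661, 0.75, 0.0]
wrist_force: [-0.4, 6.2, 1.3]
opening: 0.005
grasp_force: 2.9
```

Contact is starting, with the force up from about 3.6 to 6.2 N. I'll go in finer steps.

Call:
servo_tool(series="1 -0.001 0 0 0 0 0;1 -0.001 0 0 0 0 0;1 -0.001 0 0 0 0 0")

```text
time_s: 15.03
eef_pos: [0.4783, -0.0679, 0.0803]
eef_rot: [-0.001, 0.661, 0.75, 0.0]
wrist_force: [-1.0, 8.0, 3.4]
opening: -0.001
grasp_force: 4.3
```

Call:
servo_tool(series="1 -0.001 0 0 0 0 0;1 -0.0015 0 0 0 0 0;1 -0.0015 0 0 0 0 0")

```text
time_s: 15.28
eef_pos: [0.4783, -0.0685, 0.0802]
eef_rot: [-0.001, 0.661, 0.75, 0.001]
wrist_force: [-1.0, 13.1, 4.9]
opening: 0.0
grasp_force: 6.7
```

Call:
servo_tool(series="1 -0.0007 0 0 0 0 0;1 -0.0007 0 0 0 0 0;1 -0.0007 0 0 0 0 0;1 -0.0007 0 0 0 0 0")

```text
time_s: 15.62
eef_pos: [0.4783, -0.0688, 0.0803]
eef_rot: [-0.002, 0.661, 0.75, 0.001]
wrist_force: [-0.8, 16.3, 6.9]
opening: 0.001
grasp_force: 7.5
```

Call:
servo_tool(series="1 0.001 0 0 0 0 0;1 0.003 0 0 0 0 0;1 0.008 0 0 0 0 0;1 0.015 0 0 0 0 0;1 0.02 0 0 0 0 0;1 0.02 0 -0.01 0 0 0;1 0.02 0 -0.04 0 0 0;1 0.02 0 -0.08 0 0 0;1 0.02 0 -0.12 0 0 0;1 0.02 0 -0.155 0 0 0;1 0.02 0 -0.17 0 0 0;1 0.02 0 -0.17 0 0 0")

```text
time_s: 16.62
eef_pos: [0.4787, -0.052, 0.2562]
eef_rot: [0.005, 0.661, 0.75, 0.002]
wrist_force: [0.3, 0.2, -0.1]
opening: 0.005
grasp_force: 0.0
```

```bash
python3 - <<'E'
from m import *
cat="""
def goV(x,y,z,head=97.17):
    a=np.radians(7.17); go(.491+x*np.cos(a)-y*np.sin(a),-.1615+x*np.sin(a)+y*np.cos(a),z,head)
"""
open('h.py','a').write(cat); exec(cat)
fr(); goV(.14,-.06,.25)
W=np.load('t.npz')['W']
a=np.radians(7.17); P=W.reshape(-1,3);P=P[np.isfinite(P).all(1)]
U=np.c_[(P[:,0]-.491)*np.cos(a)+(P[:,1]+.1615)*np.sin(a),-(P[:,0]-.491)*np.sin(a)+(P[:,1]+.1615)*np.cos(a),P[:,2]]
A=U[(U[:,2]>.12)&(abs(U[:,0]-.08)<.08)&(abs(U[:,1]+.06)<.05)]
print(len(A),A.min(0),A.max(0),A.mean(0)); B=A[A[:,2]>A[:,2].max()-.006]; print(B.mean(0),B.min(0),B.max(0))
E
```

```text
tcp in V frame mm [  1.49 110.16] z 256.22 head 97.23 F in V frame [0.3  0.21] -0.11 t 16.6167 grip 0.0 0.004901591489687896
shift [-0.1703  0.1383  0.0083] turn [0.51 0.29 0.06]
426 [ 0.07723583 -0.07289158  0.12003933] [ 0.11306359 -0.04643857  0.21094415] [ 0.0949101  -0.05755765  0.1761579 ]
[ 0.10724543 -0.05964909  0.20784324] [ 0.10183644 -0.07288027  0.2049558 ] [ 0.11306359 -0.0470428   0.21094415]
```

Call:
servo_tool(series="1 -0.01 0.02 0.005 0 0 0;1 -0.03 0.045 0.005 0 0 0;1 -0.055 0.07 0.005 0 0 0;1 -0.08 0.095 0.005 0 0 0;1 -0.105 0.12 0.005 0 0 0;1 -0.13 0.135 0.005 0 0 0;1 -0.155 0.138 0.005 0 0 0;1 -0.17 0.138 0.005 0.5 0.3 0;1 -0.17 0.138 0.005 0.5 0.3 0;1 -0.17 0.138 0.02 0.5 0.3 0;1 -0.17 0.138 0.038 0.5 0.3 0;1 -0.17 0.138 0.038 0.5 0.3 0")

```text
time_s: 17.62
eef_pos: [0.632, -0.2008, 0.2075]
eef_rot: [-0.009, 0.661, 0.75, -0.002]
wrist_force: [0.2, 0.3, -1.1]
opening: 0.001
grasp_force: 0.0
```

Call:
servo_tool(series="1 0 0 0 0 0 0;1 0 0 0 0 0 0")

```text
time_s: 17.78
eef_pos: [0.6344, -0.2019, 0.2128]
eef_rot: [-0.005, 0.661, 0.75, -0.002]
wrist_force: [-0.1, 0.3, 0.4]
opening: 0.001
grasp_force: 0.0
```

```bash
python3 - <<'E'
from h import *
fr(); goV(.128,-.06,.216); print(ctrl.get_obs()['q'])
d=ctrl.camera('scene'); cv2.imwrite('pics/s5.png',cv2.resize(d['img'][60:310,120:370,::-1],None,fx=2.4,fy=2.4))
E
```

```text
tcp in V frame mm [137.26 -58.  ] z 212.83 head 97.24 F in V frame [-0.02  0.29] 0.38 t 17.7833 grip 0.0 0.0008551410238625335
shift [-0.002  -0.0093 -0.0031] turn [-0.49 -0.3   0.07]
[-4.85673033e-01  4.21640971e-01  1.39158083e+00 -7.48855557e-04
  1.33839477e+00 -6.11841432e-01]
```

View pics/s5.png

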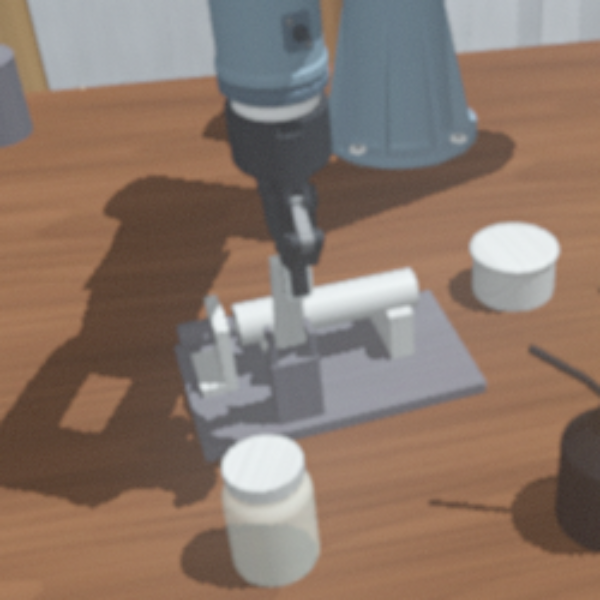

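The pipe sits against the pin (235,320). The shut fingers (300,275) are on the +x, outer side of the upright clamp arm, so I'll push towards -x.

Call:
servo_tool(series="1 -0.002 -0.004 -0.002 0 0 0;1 -0.002 -0.008 -0.002 0 0 0;1 -0.002 -0.011 -0.002 0 0 0;1 -0.002 -0.014 -0.002 0 0 0;1 -0.002 -0.017 -0.002 0 0 0;1 -0.002 -0.02 -0.002 0 0 0;1 -0.002 -0.02 -0.002 0 0 0")

```text
time_s: 18.42
eef_pos: [0.6145, -0.2071, 0.2148]
eef_rot: [-0.005, 0.661, 0.75, -0.002]
wrist_force: [2.7, -0.3, 1.9]
opening: 0.002
grasp_force: 1.0
```

```bash
python3 -c "
from h import *
fr()"
```

```text
tcp in V frame mm [116.87 -60.63] z 214.82 head 97.2 F in V frame [ 2.61 -0.65] 1.95 t 18.4167 grip 1.0462459805421531 0.0019373516548228963
```

Call:
servo_tool(series="1 0 -0.007 -0.001 0 0 0;1 0 -0.014 -0.002 0 0 0;1 0 -0.021 -0.002 0 0 0;1 0 -0.028 -0.002 0 0 0;1 0 -0.035 -0.001 0 0 0;1 0 -0.042 0 0 0 0;1 0 -0.049 0.001 0 0 0;1 0 -0.056 0.002 0 0 0;1 0 -0.063 0.004 0 0 0;1 0 -0.069 0.006 0 0 0;1 0 -0.069 0.006 0 0 0")

```text
time_s: 19.33
eef_pos: [0.5447, -0.2155, 0.2082]
eef_rot: [-0.006, 0.661, 0.75, -0.002]
wrist_force: [0.0, 0.1, -0.1]
opening: 0.0
grasp_force: 0.0
```

```bash
python3 -c "
from h import *
fr(); goV(.027,-.06,.195)"
```

```text
tcp in V frame mm [ 46.51 -60.29] z 208.21 head 97.18 F in V frame [0.02 0.1 ] -0.15 t 19.3333 grip 0.0 9.361254778783108e-05
shift [ 0.0002 -0.0194  0.0134] turn [-0.62 -0.35  0.01]
```

```bash
python3 - <<'E'
from h import *
d=ctrl.camera('scene'); cv2.imwrite('pics/s6.png',cv2.resize(d['img'][100:260,160:340,::-1],None,fx=3.2,fy=3.2))
W=cloud(d)
a=np.radians(7.17); P=W.reshape(-1,3);P=P[np.isfinite(P).all(1)]
U=np.c_[(P[:,0]-.491)*np.cos(a)+(P[:,1]+.1615)*np.sin(a),-(P[:,0]-.491)*np.sin(a)+(P[:,1]+.1615)*np.cos(a),P[:,2]]
A=U[(U[:,2]>.116)&(abs(U[:,1]+.06)<.015)&(U[:,0]<.12)&(U[:,0]>-.06)&(U[:,2]<.2)]; print(len(A))
for lo in np.arange(.116,.2,.01):
    B=A[(A[:,2]>=lo)&(A[:,2]<lo+.01)]; print(round(lo,3),len(B),np.percentile(B[:,0],[5,50,95]).round(3) if len(B) else '')
E
```

```text
480
0.116 67 [0.068 0.071 0.076]
0.126 65 [0.063 0.067 0.071]
0.136 63 [0.057 0.062 0.065]
0.146 67 [0.052 0.056 0.061]
0.156 63 [0.047 0.051 0.055]
0.166 63 [0.042 0.045 0.05 ]
0.176 25 [0.031 0.046 0.055]
0.186 46 [0.033 0.056 0.061]
0.196 21 [0.031 0.057 0.063]
```

View pics/s6.png

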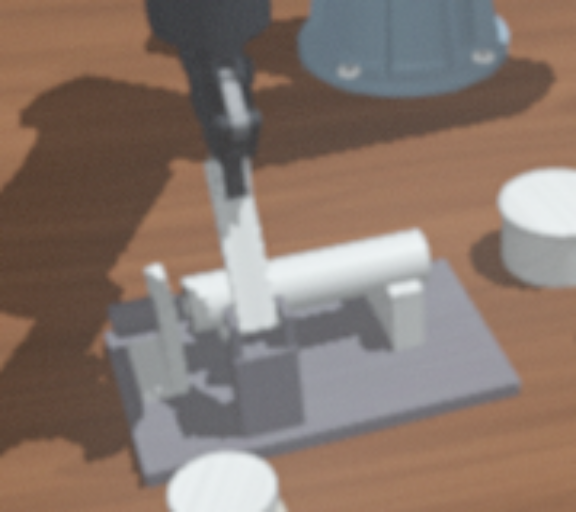

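The arm leans about 28° past vertical, with the fingers (235,170) behind it. The pipe is still at the pin, so I keep following the arc.

Call:
servo_tool(series="1 0 -0.006 0.004 0 0 0;1 0 -0.013 0.008 0 0 0;1 0 -0.0195 0.013 0 0 0;1 0 -0.026 0.016 0 0 0;1 0 -0.033 0.02 0 0 0;1 0 -0.038 0.024 0 0 0;1 0 -0.042 0.028 0 0 0;1 0 -0.047 0.034 0 0 0;1 0 -0.051 0.04 0 0 0;1 0 -0.054 0.046 0 0 0;1 0 -0.056 0.051 0 0 0;1 0 -0.056 0.051 0 0 0")

```text
time_s: 20.38
eef_pos: [0.4891, -0.222, 0.157]
eef_rot: [-0.006, 0.661, 0.75, -0.002]
wrist_force: [-0.5, 0.7, 0.1]
opening: -0.001
grasp_force: 0.0
```

```bash
python3 -c "
from h import *
fr(); goV(-.0135,-.06,.137)"
```

```text
tcp in V frame mm [ -9.43 -59.83] z 157.04 head 97.2 F in V frame [-0.41  0.77] 0.13 t 20.3833 grip 0.0 -0.0008678481923780817
shift [-0.0003 -0.0038  0.0201] turn [-0.63 -0.39  0.03]
```

Call:
servo_tool(series="1 0 -0.001 0.002 0.6 0.4 0;1 0 -0.002 0.004 0.6 0.4 0;1 0 -0.002 0.006 0.6 0.4 0;1 0 -0.003 0.008 0.6 0.4 0;1 0 -0.003 0.01 0.6 0.4 0;1 0 -0.004 0.012 0.6 0.4 0;1 0 -0.004 0.014 0.6 0.4 0;1 0 -0.004 0.016 0.6 0.4 0;1 0 -0.004 0.016 0.6 0.4 0")

```text
time_s: 21.13
eef_pos: [0.4859, -0.2227, 0.1421]
eef_rot: [-0.011, 0.661, 0.75, -0.003]
wrist_force: [-0.3, 0.9, 0.4]
opening: -0.001
grasp_force: 0.1
```

```bash
python3 -c "
from h import *
fr(); goV(-.0135,-.06,.137)
d=ctrl.camera('scene'); cv2.imwrite('pics/s7.png',cv2.resize(d['img'][130:260,160:340,::-1],None,fx=3.2,fy=3.2))"
```

```text
tcp in V frame mm [-12.73 -60.12] z 142.08 head 97.2 F in V frame [-0.19  0.88] 0.43 t 21.1333 grip 0.0779138943835278 -0.0008370432217724014
shift [ 0.0001 -0.0007  0.0051] turn [-1.14 -0.72  0.04]
```

View pics/s7.png

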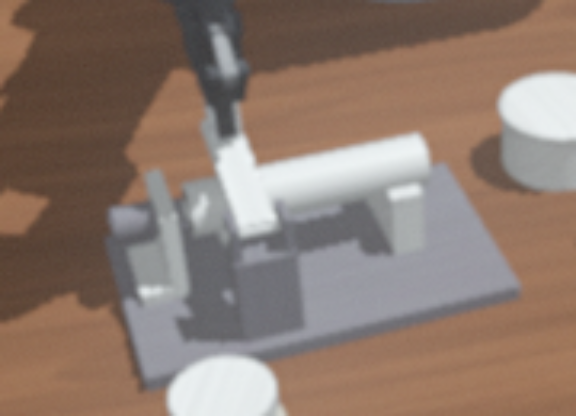

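The arm is nearly closed over the pipe with the fingertips (228,130) on its outer face near the tip. I'll press down slowly and correct the small tilt.

Call:
servo_tool(series="1 0 0 0.001 -0.5 -0.3 0;1 0 -0.001 0.002 -1.1 -0.7 0;1 0 -0.001 0.003 -1.1 -0.7 0;1 0 -0.001 0.004 -1.1 -0.7 0;1 0 -0.001 0.005 -1.1 -0.7 0;1 0 -0.001 0.006 -1.1 -0.7 0;1 0 -0.001 0.007 -1.1 -0.7 0;1 0 -0.001 0.007 -1.1 -0.7 0")

```text
time_s: 21.85
eef_pos: [0.4849, -0.2228, 0.1353]
eef_rot: [-0.0, 0.661, 0.75, -0.0]
wrist_force: [-0.0, -0.1, 0.6]
opening: -0.005
grasp_force: 0.2
```

Call:
servo_tool(series="1 0 0 0.001 0 0 0;1 0 0 0.001 0 0 0")

```text
time_s: 22.02
eef_pos: [0.485, -0.2228, 0.1344]
eef_rot: [-0.0, 0.661, 0.75, -0.0]
wrist_force: [0.5, -0.2, -0.1]
opening: -0.001
grasp_force: 0.2
```

Call:
servo_tool(series="1 0 0 0.001 0 0 0;1 0 0 0.001 0 0 0")

```text
time_s: 22.18
eef_pos: [0.4851, -0.2228, 0.1335]
eef_rot: [-0.0, 0.661, 0.75, 0.0]
wrist_force: [-0.2, -0.2, 0.6]
opening: -0.0
grasp_force: 0.2
```

Call:
servo_tool(series="1 0 0 0.001 0 0 0;1 0 0 0.001 0 0 0")

```text
time_s: 22.35
eef_pos: [0.4851, -0.2228, 0.1325]
eef_rot: [0.0, 0.661, 0.75, -0.0]
wrist_force: [-0.8, -0.3, -0.3]
opening: 0.001
grasp_force: 0.2
```

Call:
servo_tool(series="1 0 0 0.001 0 0 0;1 0 0 0.001 0 0 0")

```text
time_s: 22.52
eef_pos: [0.485, -0.2228, 0.1315]
eef_rot: [-0.0, 0.661, 0.75, 0.0]
wrist_force: [-0.1, -0.0, -0.0]
opening: -0.0
grasp_force: 0.2
```

Call:
servo_tool(series="1 0 0 0.001 0 0 0;1 0 0 0.001 0 0 0")

```text
time_s: 22.68
eef_pos: [0.485, -0.2228, 0.1305]
eef_rot: [-0.0, 0.661, 0.75, 0.0]
wrist_force: [-0.1, 0.0, 0.8]
opening: -0.0
grasp_force: 0.1
```

Call:
servo_tool(series="1 0 0 0.001 0 0 0;1 0 0 0.001 0 0 0")

```text
time_s: 22.85
eef_pos: [0.4851, -0.2228, 0.1299]
eef_rot: [0.0, 0.661, 0.75, -0.0]
wrist_force: [-1.4, 1.0, 4.6]
opening: -0.001
grasp_force: 2.0
```

Call:
servo_tool(series="1 0 0 0.0005 0 0 0;1 0 0 0.001 0 0 0")

```text
time_s: 23.02
eef_pos: [0.4852, -0.2229, 0.1297]
eef_rot: [0.0, 0.661, 0.75, -0.0]
wrist_force: [-6.3, 2.9, 15.3]
opening: -0.002
grasp_force: 7.7
```

Call:
servo_tool(series="1 0 0 -0.0003 0 0 0;1 0 0 -0.0003 0 0 0;1 0 0 -0.0003 0 0 0;1 0 0 -0.0003 0 0 0")

```text
time_s: 23.35
eef_pos: [0.4851, -0.2229, 0.1298]
eef_rot: [0.0, 0.661, 0.75, -0.0]
wrist_force: [-3.3, 1.6, 9.3]
opening: 0.002
grasp_force: 4.6
```

Call:
servo_tool(series="1 0 0 -0.001 0 0 0;1 0 0 -0.004 0 0 0;1 0 0 -0.012 0 0 0;1 0 0 -0.03 0 0 0;1 0 0 -0.06 0 0 0;1 0.035 0 -0.09 0 0 0;1 0.075 0 -0.1 0 0 0;1 0.115 0 -0.1 0 0 0;1 0.155 0 -0.1 0 0 0;1 0.195 0 -0.1 0 0 0;1 0.22 0 -0.1 0 0 0;1 0.22 0 -0.1 0 0 0")

```text
time_s: 24.35
eef_pos: [0.4564, -0.0003, 0.2293]
eef_rot: [-0.0, 0.66, 0.752, 0.001]
wrist_force: [-0.8, 0.3, 0.8]
opening: 0.005
grasp_force: 0.0
```

```bash
python3 - <<'E'
from m import *
fr(); d=ctrl.camera('scene'); cv2.imwrite('pics/s8.png',cv2.resize(d['img'][130:270,160:340,::-1],None,fx=3.2,fy=3.2))
from scipy.optimize import least_squares
a=np.radians(7.17)
for c in (d,ctrl.camera('top')):
    P=cloud(c).reshape(-1,3);P=P[np.isfinite(P).all(1)]
    U=np.c_[(P[:,0]-.491)*np.cos(a)+(P[:,1]+.1615)*np.sin(a),-(P[:,0]-.491)*np.sin(a)+(P[:,1]+.1615)*np.cos(a),P[:,2]]
    A=U[(U[:,2]>.071)&(U[:,2]<.1)&(abs(U[:,0])<.025)&(U[:,1]>-.04)&(U[:,1]<.1)]
    f=lambda p:np.hypot(A[:,0]-p[0]-p[2]*(A[:,1]-.024),A[:,2]-p[1]-p[3]*(A[:,1]-.024))-.02
    s=least_squares(f,[0,.07,0,0],loss='soft_l1',f_scale=.001);print('pipe',s.x.round(4),len(A),A[abs(s.fun)<.003,1].max())
    B=U[(abs(U[:,1]+.06)<.01)&(U[:,2]>.094)&(U[:,2]<.12)&(U[:,0]<.05)&(U[:,0]>-.06)]
    print('arm',len(B),np.polyfit(B[:,0],B[:,2],1).round(4),B.min(0).round(4)) if len(B)>5 else print('no arm')
E
```

```text
tcp in V frame mm [-14.24 164.27] z 229.31 head 97.47 F in V frame [-0.79  0.41] 0.78 t 24.35 grip 0.0 0.00458649556857868
pipe [ 0.0024  0.069  -0.0018 -0.0007] 634 0.08347331877375777
arm 189 [0.0056 0.104 ] [-0.038  -0.0699  0.1014]
pipe [-0.0004  0.0708 -0.0067  0.0182] 249 -0.013282699310076938
arm 464 [0.0033 0.1049] [-0.0399 -0.07    0.1001]
```

View pics/s8.png

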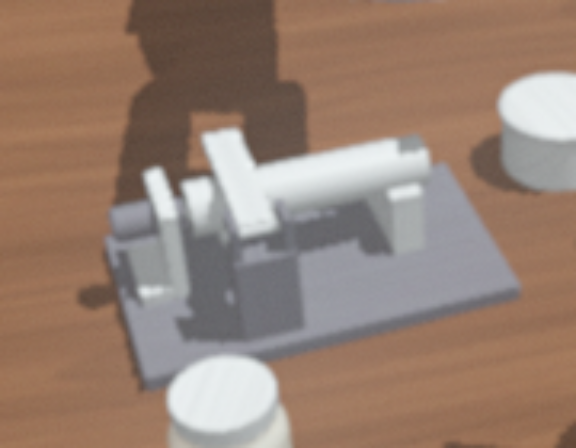

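The clamp arm lies level on the pipe, its outer face about 104.5 mm high. The pipe is seated in both Vs with its -y end at the pin (190,215), so I'm handing in.

```bash
python3 -c "
from bench import ctrl
print(ctrl.hand_in())"
```

```text
the job is handed in; nothing more can be done
None
```

The job is handed in at about 24 s with no verdict returned: the pipe is seated in both Vs, was pushed against the pin with about 12 N and released, and the clamp is closed level after a press of about 10–18 N at the shoe (forces estimated from the wrist sensor; the pipe still touching the pin was seen, not measured).

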